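# Mix the black-capped vial on the touch mixer

## Robot

A 6-joint arm with a two-finger parallel gripper is mounted at the origin on the work surface. World frame = base frame: x ahead of the robot, y to its left, z up, the work surface at z = 0. Lengths are in mm, angles in degrees, forces in N, time in s.
With the tool pointing down it reaches from about 350 to 850 mm from the base axis. Payload 8.1 kg.
Tool frame: the origin (TCP) lies on the centre line of the jaws, within the pads' length; the fingertips stand 14 mm ahead of it and the grasp point (between the pads) lies 5 mm behind it; z points along the fingers, y is the line along which they close (so a half turn about z gives the same grasp; the last joint's range is limited). The gripper opens to 85 mm and grips with 20 to 120 N. Pads are 22 mm wide; open, the fingers measure 114 mm over their backs; the gripper's body (76 mm by 85 mm) begins 54 mm behind the grasp point. The pads swing forward as they close: fully open they stand 13 mm farther back than shut.
Start: joints at [71.54, 7.471, 85.268, -0, 87.261, -4.893], TCP at [140.733, 583.266, 245.292] pointing down, gripper open.
Joint ranges: [-169.43, 169.43], [-51.17, 129.36], [1.28, 143.12], [-76.62, 256.62], [0, 156.53], [-152.29, 152.29]. Speed limits (degrees/s): [136.94, 136.94, 159.86, 180, 180, 180].

## Interface

Orientations are given as [roll, pitch, yaw] about the fixed x, y, z axes, in that order (R = Rz(yaw) Ry(pitch) Rx(roll)).
In Python, from bench import sense, snapshot, camera_info, hand_in gives the robot as it stands. The module is installed in compiled form; this text tells all that it offers.
- The arm moves only by the tool apply_moves, never from a script. Its argument "deltas" is a list of rows, each a list of 7 numbers: the shift along the tool's x, y, z scaled (see below), then the turn, a rotation vector about the tool's x, y, z scaled (see below), then the opening, from 0 (shut) to 1 (fully open). In form: [[dx, dy, dz, ax, ay, az, claw], ...]. A call has 1 to 8 rows; each row shifts and turns the commanded pose from where the row before left it, along the tool's axes as they then stand; what a row does not reach is not made up. The controller multiplies each number of a shift by 0.03 m and each number of a turn by 0.08 rad. A row lasts 1/8 s, in which the tool goes at most 62.5 mm and 10.7 degrees, less where a joint would pass 70% of its speed; a pose out of reach is approached as far as the arm can. A call with a number of a shift or a turn outside -1 to 1 is refused whole. A call with a gripper value outside its range is refused whole. The fingers move at their own pace and stop on an object; "grip_force" is the grip in N (left out, the last holds). Time passes only in rows, so rows that do not move let the fingers close. It gives the time, the measured TCP pose, the force, the opening and the grip force at its end, in the units of the state.
- sense(): the state, without advancing time (a new reading comes with each control period).
- snapshot(name): name is "scene" or "side" or "wrist"; returns the picture (480x640x3 uint8, red, green, blue); there is no depth.
- camera_info(name): a dict with "vertical_fov" (degrees; the focal length in pixels is half the picture's height over the tangent of half this angle, whatever the lens; pixels are square), "cx", "cy" (the principal point, pixels), "k1" (the pictures are not rectified: a ray, as slopes to the right and down, at radius r is drawn at 1 + k1 r^2 times it, then the intrinsics apply), "origin" and "rotation" of the camera in the world; the wrist camera has in their place "tool_from_camera" (4x4, takes a point from camera to tool coordinates, whose origin is the TCP and whose axes are the flange's). Camera axes: x right, y up, looking along -z (the intrinsics and any distortion apply to the point x, -y, -z); pixel columns grow to the right and rows downward; lengths in mm; the calibration is good to about 2 mm. A picture is of the moment at which its call begins: read the wrist's pose just before it. camera_info takes no time and is no camera call.
- hand_in(): hands the job in; it is judged then, once.
The state is a dict: "time": time; "joint_pos": joint angles; "qd": joint speeds; "joint_efforts": joint torques, N m; "tool_pos": TCP position; "tcp_rot": TCP orientation; "ft_force": force on the tool from outside, world axes, zero at the start; "wrist_torque": the same for the moment, N m; "finger_gap": finger opening in mm; "grip_force": force on a finger pad.
Only numpy, scipy, OpenCV 4.12 (cv2) and the standard library are available. Lean on these libraries where they do the work, as an engineer would, in place of code of your own. Each camera call takes 0.05 s, during which the arm holds its last target. There are 200 camera calls.

## Task

Start the touch mixer: twist its orange start knob clockwise to the stop and let it spring back. Then take the black-capped vial out of the rack, stand it upright in the black cup on the mixer's blue head and press it down until the head has sunk about 6 mm, half of its travel; finish while still holding it pressed there with the gripper. Leave the other vials, the funnel, bottle, jar and beaker where they stand.

Things in the scene. Friction and masses are not known exactly. Their poses are not given: they have to be found in the camera images.
- mixer: Bench touch mixer, fixed: white deck 260 x 150 mm, top 45 mm above the table; origin at the centre of its underside. Its +x axis runs along the length from the start knob (85 mm from the origin, on -x) to the mixing tower (60 mm from the origin, on +x). The frosted ribbed tower is 128 mm wide and reaches 85 mm height; the blue domed head with the black cup is on top of it.
- start_knob (a joint): Angle of the spring-return start knob (rad): 0 at rest, 1.05 at its stop; positive is clockwise seen from above. Spring torque about 0.03 N m at rest rising to 0.12 N m at the stop; it springs back to 0 by itself in about half a second when let go.
- knob_top (a point): Centre of the top of the start knob's orange grip bar, on the vertical turning axis, 79 mm above the table. Bar 40 mm long, 12 mm wide, 26 mm tall, on a black disc 42 mm wide, 8 mm thick, lying on the deck. At rest the bar's length lies along the mixer's x axis; the point's x axis stays along the bar.
- touch_cup (a joint): How far the sprung cup head is pressed down (m): 0 up (at rest), 0.012 on its bottom stop. It moves straight down; it takes 2.4 N to start it and 0.6 N more per mm, thus 6 N at 6 mm.
- cup_floor (a point): Centre of the flat floor inside the round black cup on top of the mixer's blue head, 120 mm above the table at rest; moves down with the head. The cup is 36 mm wide inside at the floor, 40 mm at the rim, the rim 11 mm above the floor and 48 mm wide outside; the blue dome below is 88 mm wide.
- rack: Light blue rack block, 130 mm (its x) x 190 mm (its y) x 45 mm tall, fixed; origin at the centre of its underside. Six upright round holes, 31 mm wide and 40 mm deep (floor 5 mm above the table), centred at x = +-30 mm and y = -60, 0, 60 mm; three of them hold vials, the others are empty.
- vial_black: The vial to mix: amber glass with a black screw cap, upright in one of the rack's holes. Body 28 mm diameter from 0 to 72 mm above its base, cap 25 mm diameter from 72 to 95 mm; total 95 mm, about 35 to 70 g. Origin at the centre of its base, z up through the cap; in the rack, the upper 55 mm stand out.
- vial_blue_a: blue-capped vial, same shape and size as vial_black; bystander; origin at the centre of its base
- vial_blue_b: second blue-capped vial, same shape and size as vial_black; bystander; origin at the centre of its base
- funnel: whitish conical funnel standing mouth down, 80 mm wide, 120 mm tall; bystander; origin at the centre of its underside
- reagent: amber reagent bottle, 64 mm diameter, 130 mm tall, white cap; bystander; origin at the centre of its underside
- beaker: glass beaker, 72 mm diameter, 85 mm tall; bystander; origin at the centre of its underside
- jar: short jar with white lid, 60 mm diameter, 70 mm tall; bystander; origin at the centre of its underside
Not all that is in view belongs to the job. What is shaped like the vial_black but yellow is not meant.

How it is judged:
By the outcome, as a careful person would: the job done as asked, in the order asked, and still so for the second after the job is handed in, while the arm keeps its last pose, push and grip.
It also fails if it takes over 56 s, if anything falls off the work surface, if the arm or the gripper's body presses on something with over 40 N, if the wrist force passes 120 N, or if a joint passes its speed limit or range.

## Working session

There is one attempt and no reset: what is moved stays moved. The work goes in short steps, Python scripts to look and compute and a tool call to move; the robot and the scene stay as the last step left them, time stands still between calls to the robot, and variables do not carry over. Pictures are saved under pics/ and viewed, at most 10 in all, crops included, and the job is handed in when it is done.

Besides the shell and the picture viewer there is one more tool, called after "Request:" as name([rows], argument=value, ...), one row to a line, values as JSON. apply_moves: Moves the arm, as the interface text tells. Its arguments: {"type":"object","properties":{"deltas":{"type":"array"},"grip_force":{"type":"number"}},"required":["deltas"]}

```bash
mkdir -p pics; python3 - <<'E'
from bench import *
import cv2,json
for n in ("scene","side"):
    cv2.imwrite(f"pics/{n}0.png",snapshot(n)[:,:,::-1])
for n in ("scene","side","wrist"):
    print(n,camera_info(n))
print(sense())
E
```

```text
scene {'vertical_fov': 50.75243913092113, 'cx': 327.4315986461355, 'cy': 242.36668656492634, 'k1': -0.014929307996889017, 'origin': array([1418.7321397 , -253.51048662,  759.13980875]), 'rotation': array([5.14348178e+01, 4.78242270e-03, 7.39516669e+01])}
side {'vertical_fov': 52.93982364676549, 'cx': 319.8590847017658, 'cy': 253.45869113134862, 'k1': -0.04095013199926015, 'origin': array([ 188.95113857,  846.55805194, 1032.75970016]), 'rotation': array([  45.23146112,    0.48840661, -154.39612237])}
wrist {'vertical_fov': 64.14937712979517, 'cx': 315.56458392471814, 'cy': 237.22522617229475, 'k1': -0.03854715416961674, 'tool_from_camera': array([[-6.62744469e-04,  9.60706704e-01,  2.77564747e-01,
         7.05295543e+01],
       [ 9.99999602e-01,  4.70901501e-04,  7.57826698e-04,
        -5.43779379e-01],
       [ 5.97343533e-04,  2.77565139e-01, -9.60706634e-01,
        -1.28079781e+02],
       [ 0.00000000e+00,  0.00000000e+00,  0.00000000e+00,
         1.00000000e+00]])}
{'time': 0.1, 'joint_pos': array([ 7.15415192e+01,  7.51007277e+00,  8.53234485e+01, -7.08904596e-04,
        8.72599939e+01, -4.89322652e+00]), 'qd': array([-0.00078504, -0.03658417, -0.1676593 , -0.0077583 ,  0.00950261,
        0.0955603 ]), 'joint_efforts': array([ 1.30452918e-03, -5.70952463e+01, -5.01942050e+01, -1.43198117e-04,
        7.87998433e-03,  2.48701667e-05]), 'tool_pos': array([140.56870138, 582.82517275, 244.35276173]), 'tcp_rot': array([-1.79906765e+02, -7.27130441e-03,  1.66434774e+02]), 'ft_force': array([ 0.40088262, -0.50688819,  0.48670398]), 'wrist_torque': array([-0.02641559, -0.03430777,  0.03859058]), 'grip_force': 0.0, 'finger_gap': 85.93546472132496}
```

View pics/scene0.png

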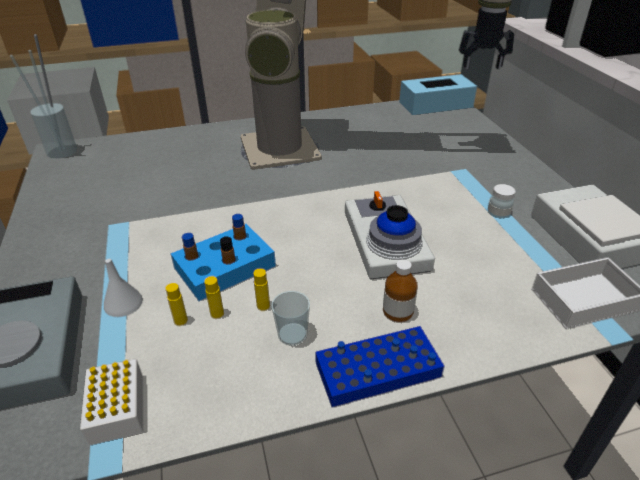

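View pics/side0.png

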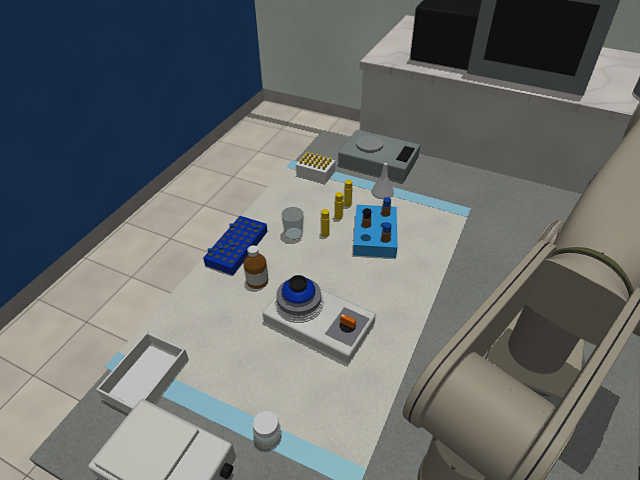

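Scene candidates: black cap (227,243) is the target. Blue caps at (189,240) and (238,219), and yellow vials at (175,290), (212,284) and (261,275), are not. In the side view the black cap is at (367,214), and the mixer knob is at (348,322) with the cup at (298,284). Next is a close crop of both views to check this.

```bash
cat > h.py <<'E'
import numpy as np, cv2
from bench import *
from scipy.spatial.transform import Rotation as R
def cam(n,st=None):
    c=camera_info(n)
    if n=="wrist":
        st=st or sense(); T=np.eye(4); T[:3,:3]=R.from_euler('xyz',st['tcp_rot'],degrees=True).as_matrix(); T[:3,3]=st['tool_pos']
        M=T@c['tool_from_camera']; Rm,o=M[:3,:3],M[:3,3]
    else: Rm,o=R.from_euler('xyz',c['rotation'],degrees=True).as_matrix(),c['origin']
    return c,240/np.tan(np.radians(c['vertical_fov']/2)),Rm,o
def proj(C,P):
    c,f,Rm,o=C; p=(np.atleast_2d(P)-o)@Rm; s=np.c_[p[:,0],-p[:,1]]/-p[:,2:]
    s=s*(1+c['k1']*(s**2).sum(1,keepdims=True)); return s*f+[c['cx'],c['cy']]
def ray(C,uv):
    c,f,Rm,o=C; d=(np.array(uv,float)-[c['cx'],c['cy']])/f; s=d.copy()
    for _ in range(10): s=d/(1+c['k1']*(s@s))
    return Rm@np.array([s[0],-s[1],-1])
def atz(C,uv,z):
    d=ray(C,uv); return C[3]+d*(z-C[3][2])/d[2]
E
python3 - <<'E'
from h import *
a=cv2.imread('pics/scene0.png');b=cv2.imread('pics/side0.png')
up=lambda i,x,y,w,h:cv2.resize(i[y:y+h,x:x+w],(400,300),interpolation=cv2.INTER_CUBIC)
cv2.imwrite('pics/c1.png',np.vstack([np.hstack([up(a,160,200,133,100),up(a,330,180,133,100)]),np.hstack([up(b,320,180,133,100),up(b,255,260,133,100)])]))
S,D=cam('scene'),cam('side')
for n,u,v,z in [('black',(226.5,239),(367,209),100),('blA',(189,235),(387,224),100),('blB',(238,215),(387,199),100),('knob',(378,193),(348,319),79),('cup',(398,212),(298,283),131)]:
    print(n,atz(S,u,z).round(),atz(D,v,z).round())
E
```

```text
black [ 554. -226.  100.] [ 556. -231.  100.]
blA [ 518. -302.  100.] [ 477. -192.  100.]
blB [ 474. -191.  100.] [ 518. -303.  100.]
knob [446. 155.  79.] [449. 161.  79.]
cup [603. 139. 131.] [593. 148. 131.]
```

View pics/c1.png

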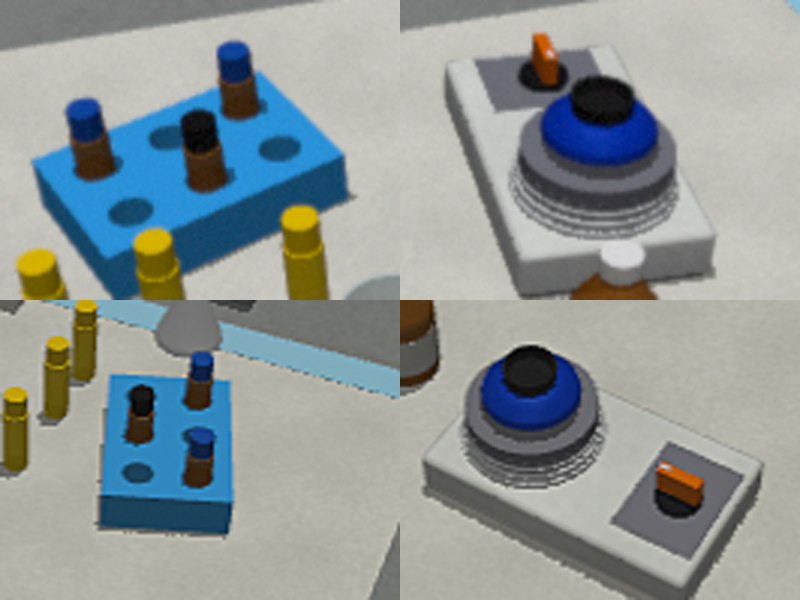

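The crop confirms it: the black-capped vial is in the rack at about (555,-228), flanked by two blue-capped ones. The mixer cup is at about (598,144) and the knob at about (447,158), with the bar along the mixer's x axis. I'll fly over the knob first.

```bash
cat >> h.py <<'E'
def plan(pos,yaw):
    st=sense(); T=R.from_euler('xyz',st['tcp_rot'],degrees=True)
    d=T.inv().apply(np.array(pos)-st['tool_pos'])/30
    rv=(T.inv()*R.from_euler('xyz',[180,0,yaw],degrees=True)).as_rotvec()/.08
    print('pos',st['tool_pos'].round(1),st['tcp_rot'].round(2),'t',round(st['time'],2),'j6',st['joint_pos'][5].round(1)); print('shift',d.round(3),'turn',rv.round(3))
E
python3 -c "
from h import *
plan([465,157,235],174)"
```

```text
pos [140.6 582.8 244.4] [-1.7991e+02 -1.0000e-02  1.6643e+02] t 0.1 j6 -4.9
shift [-13.842 -11.261   0.328] turn [-0.02  -0.003 -1.65 ]
```

Request:
apply_moves([
  [-0.5,-0.4,0,0,0,-0.2,0.6],
  [-0.9,-0.73,0,0,0,-0.2,0.6],
  [-0.9,-0.73,0,0,0,-0.2,0.6],
  [-0.9,-0.73,0,0,0,-0.2,0.6],
  [-0.9,-0.73,0,0,0,-0.2,0.6],
  [-0.9,-0.73,0,0,0,-0.2,0.6],
  [-0.9,-0.73,0,0,0,-0.2,0.6],
  [-0.9,-0.73,0,0,0,-0.2,0.6],
])

```text
time: 1.1
tool_pos: [312.7, 383.6, 244.9]
tcp_rot: [-180.0, -0.0, 173.8]
ft_force: [-0.2, 0.1, -0.3]
finger_gap: 51.3
grip_force: 0.0
```

Request:
apply_moves([
  [-0.9,-0.73,0,0,0,0,0.6],
  [-0.9,-0.73,0,0,0,0,0.6],
  [-0.9,-0.73,0,0,0,0,0.6],
  [-0.9,-0.73,0,0,0,0,0.6],
  [-0.9,-0.73,0,0,0,0,0.6],
  [-0.9,-0.73,0,0,0,0,0.6],
  [-0.9,-0.73,0,0,0,0,0.6],
  [-0.4,-0.3,0,0,0,0,0.6],
])

```text
time: 2.1
tool_pos: [495.1, 200.1, 244.7]
tcp_rot: [-180.0, -0.0, 173.7]
ft_force: [0.4, -0.0, 0.2]
finger_gap: 51.4
grip_force: 0.0
```

```bash
python3 -c "
from h import *
plan([447,158,180],174)
cv2.imwrite('pics/w1.png',snapshot('wrist')[:,:,::-1])
print(proj(cam('wrist'),[[447,158,79],[598,144,131]]).round())"
```

```text
pos [495.1 200.1 244.7] [-1.7997e+02 -4.0000e-02  1.7367e+02] t 2.1 j6 -67.2
shift [ 1.438 -1.571  2.16 ] turn [-0.007 -0.01  -0.072]
[[255. 164.]
 [257. 378.]]
```

View pics/w1.png

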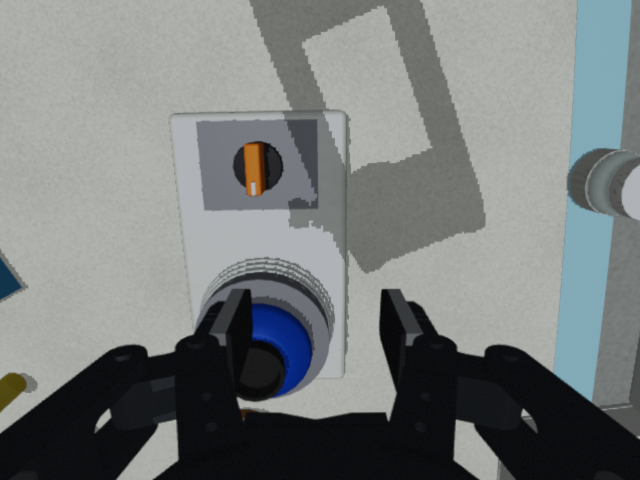

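The wrist view shows the knob bar at about (254,168), running along image vertical. The cup is at about (258,372), and the deck's top corners are at (172,114) and (348,112).

```bash
python3 -c "
from h import *
im=cv2.imread('pics/w1.png').astype(int);C=cam('wrist')
m=((im[:,:,2]>120)&(im[:,:,0]<70)&(im[:,:,1]<150)&(im[:,:,2]-im[:,:,1]>60));m[:120]=0;m[220:]=0
ys,xs=np.nonzero(m);print(xs.min(),xs.max(),ys.min(),ys.max(),cv2.minAreaRect(np.c_[xs,ys].astype(np.float32)))
b=im[:,:,2]*m
for y in range(140,200,6): print(y,[tuple(im[y,x]) for x in range(242,270,3)])
tl,tr,br=[atz(C,p,45) for p in [(172,114),(348,112),(344,378)]]
for a,c in((tl,tr),(tr,br)):print((c-a).round(1),np.degrees(np.arctan2(*(c-a)[1::-1])),np.linalg.norm(c-a))
print('deck',tl.round(),tr.round(),br.round())
"
```

```text
244 260 144 194 ((252.13497924804688, 169.02435302734375), (50.753997802734375, 14.767217636108398), 86.18592071533203)
140 [(np.int64(129), np.int64(121), np.int64(118)), (np.int64(129), np.int64(122), np.int64(118)), (np.int64(129), np.int64(122), np.int64(119)), (np.int64(128), np.int64(122), np.int64(118)), (np.int64(125), np.int64(119), np.int64(116)), (np.int64(124), np.int64(117), np.int64(114)), (np.int64(124), np.int64(117), np.int64(114)), (np.int64(129), np.int64(121), np.int64(118)), (np.int64(130), np.int64(122), np.int64(119)), (np.int64(129), np.int64(122), np.int64(119))]
146 [(np.int64(100), np.int64(95), np.int64(94)), (np.int64(28), np.int64(99), np.int64(169)), (np.int64(36), np.int64(108), np.int64(174)), (np.int64(38), np.int64(110), np.int64(174)), (np.int64(42), np.int64(113), np.int64(175)), (np.int64(29), np.int64(94), np.int64(162)), (np.int64(3), np.int64(33), np.int64(70)), (np.int64(15), np.int64(25), np.int64(44)), (np.int64(16), np.int64(13), np.int64(14)), (np.int64(23), np.int64(22), np.int64(22))]
152 [(np.int64(41), np.int64(38), np.int64(39)), (np
[... 3061 characters left out ...]
), np.int64(21)), (np.int64(34), np.int64(32), np.int64(30))]
194 [(np.int64(126), np.int64(119), np.int64(115)), (np.int64(123), np.int64(117), np.int64(114)), (np.int64(40), np.int64(99), np.int64(167)), (np.int64(86), np.int64(122), np.int64(171)), (np.int64(166), np.int64(166), np.int64(168)), (np.int64(34), np.int64(98), np.int64(170)), (np.int64(45), np.int64(84), np.int64(144)), (np.int64(125), np.int64(119), np.int64(116)), (np.int64(127), np.int64(120), np.int64(116)), (np.int64(126), np.int64(120), np.int64(116))]
[ 15.  143.9   0. ] 84.03607765071013 144.68192431128026
[252.1 -26.2   0. ] -5.927104446579874 253.50504201998473
deck [402.  90.  45.] [417. 234.  45.] [669. 208.  45.]
```

```bash
python3 -c "
from h import *
C=cam('wrist')
print('knob',atz(C,(252.3,169.3),79), 'cup',atz(C,(258,371),131))
p=[atz(C,q,79)-atz(C,r,79) for q,r in[((254.5,194),(250.5,145))]][0];print(p,np.degrees(np.arctan2(p[1],p[0])))
plan([448.5,158,150],173.5)"
```

```text
knob [450.9542313  155.23055999  79.        ] cup [592.03657856 145.39350921 131.        ]
[37.00239345 -2.68521383  0.        ] -4.150601729153164
pos [495.7 199.6 244.8] [-1.7995e+02 -1.0000e-02  1.7366e+02] t 2.15 j6 -67.2
shift [ 1.411 -1.55   3.161] turn [-0.011 -0.002  0.035]
```

Request:
apply_moves([
  [0.34,-0.395,0,0,0,0,0.6],
  [0.34,-0.395,0.5,0,0,0,0.6],
  [0.34,-0.395,1,0,0,0,0.6],
  [0.34,-0.395,1,0,0,0,0.6],
  [0,0,0.6,0,0,0,0.6],
  [0,0,0,0,0,0,0.6],
])

```text
time: 2.9
tool_pos: [447.9, 159.2, 151.1]
tcp_rot: [-180.0, -0.1, 173.8]
ft_force: [0.1, 0.3, 0.4]
finger_gap: 51.3
grip_force: 0.0
```

```bash
python3 -c "
from h import *
plan([450,157,70],174)
cv2.imwrite('pics/w2.png',snapshot('wrist')[:,:,::-1])
C=cam('wrist');print(proj(C,[[450,157,79],[593,144,131]]).round())"
```

```text
pos [447.9 159.2 151.1] [-1.7997e+02 -1.3000e-01  1.7379e+02] t 2.9 j6 -70.4
shift [-0.085 -0.065  2.704] turn [-0.007 -0.029 -0.046]
[[313. 261.]
 [317. 541.]]
```

View pics/w2.png

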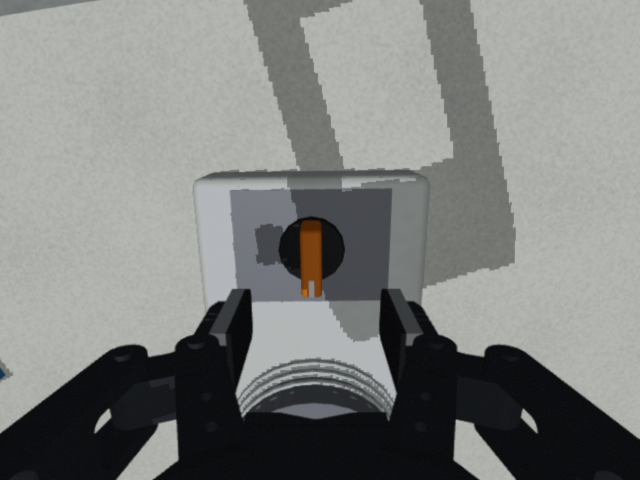

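The bar is at (311,259), within 2 px of the prediction. Next I descend and grip.

Request:
apply_moves([
  [-0.06,-0.03,0.9,0,0,0,0.6],
  [0,0,0.9,0,0,0,0.6],
  [0,0,0.6,0,0,0,0.6],
  [0,0,0.3,0,0,0,0.6],
  [0,0,0,0,0,0,0.6],
  [0,0,0,0,0,0,0],
], grip_force=50)

```text
time: 3.7
tool_pos: [451.3, 158.0, 72.4]
tcp_rot: [180.0, 0.1, 173.8]
ft_force: [0.3, -0.5, -0.2]
finger_gap: 34.4
grip_force: 0.0
```

Request:
apply_moves([
  [0,0,0,0,0,0,0],
  [0,0,0,0,0,0,0],
  [0,0,0,0,0,0,0],
])

```text
time: 4.08
tool_pos: [451.0, 156.5, 72.5]
tcp_rot: [-179.9, 0.1, 173.8]
ft_force: [-4.0, -8.2, 7.6]
finger_gap: 11.4
grip_force: 49.5
```

Request:
apply_moves([
  [0,-0.03,0,0,0,0.9,0],
  [0,0,0,0,0,0.9,0],
  [0,0,0,0,0,0.9,0],
  [0,0,0,0,0,0.9,0],
  [0,0,0,0,0,0.9,0],
  [0,0,0,0,0,0.9,0],
  [0,0,0,0,0,0.9,0],
  [0,0,0,0,0,0.9,0],
])

```text
time: 5.08
tool_pos: [451.1, 156.5, 72.5]
tcp_rot: [180.0, 0.1, 140.6]
ft_force: [-1.4, -4.4, 5.3]
finger_gap: 10.7
grip_force: 49.2
```

```bash
python3 -c "
from h import *
s=sense();print(s['tcp_rot'],s['wrist_torque'],s['ft_force'],s['tool_pos'])"
```

```text
[1.79970260e+02 9.04846929e-02 1.40631619e+02] [-0.57002797  0.29118101  0.11808199] [-1.44738462 -4.38149354  5.26220959] [451.05621303 156.46138099  72.50789589]
```

Request:
apply_moves([
  [0,0,0,0,0,0.9,0],
  [0,0,0,0,0,0.9,0],
  [0,0,0,0,0,0.9,0],
  [0,0,0,0,0,0.9,0],
  [0,0,0,0,0,0.9,0],
  [0,0,0,0,0,0.9,0],
  [0,0,0,0,0,0.4,0],
  [0,0,0,0,0,0,0],
])

```text
time: 6.08
tool_pos: [451.2, 156.5, 72.5]
tcp_rot: [179.9, 0.1, 114.2]
ft_force: [-1.9, -3.8, 5.9]
finger_gap: 11.2
grip_force: 49.2
```

```bash
python3 -c "
from h import *
s=sense();print(s['tcp_rot'],s['wrist_torque'],s['ft_force'],s['tool_pos'])"
```

```text
[1.79921921e+02 7.41646741e-02 1.14156523e+02] [-0.54275743  0.14128745  0.07831058] [-1.94412378 -3.7691662   5.86879639] [451.15573795 156.45118995  72.50626571]
```

Request:
apply_moves([
  [0,0,0,0,0,0.3,0],
  [0,0,0,0,0,0.3,0],
  [0,0,0,0,0,0.2,0],
])

```text
time: 6.45
tool_pos: [451.1, 156.4, 72.5]
tcp_rot: [179.9, 0.1, 110.6]
ft_force: [-1.4, -2.9, 5.4]
finger_gap: 10.6
grip_force: 56.1
```

```bash
python3 -c "
from h import *
s=sense();print(s['tcp_rot'],s['wrist_torque'],s['ft_force'],s['finger_gap'])"
```

```text
[1.79920675e+02 8.93219954e-02 1.10554868e+02] [-0.633145    0.1277248   1.10300371] [-1.38289638 -2.94086352  5.36871065] 10.614706993577956
```

Torque rose to 1.1 N m, so the knob is at its stop. I release it and let it spring back.

Request:
apply_moves([
  [0,0,0,0,0,0,0.65],
  [0,0,0,0,0,0,0.65],
  [0,0,0,0,0,0,0.65],
  [0,0,0,0,0,0,0.65],
  [0,0,0,0,0,0,0.65],
  [0,0,-0.5,0,0,0,0.65],
  [0,0,-1,0,0,0,0.65],
  [0,0,-1,0,0,0,0.65],
])

```text
time: 7.45
tool_pos: [450.4, 156.8, 148.1]
tcp_rot: [180.0, 0.0, 110.5]
ft_force: [0.6, -0.8, 0.4]
finger_gap: 55.6
grip_force: 0.0
```

```bash
python3 -c "
from h import *
plan([555,-228,230],110)
a=snapshot('wrist')[:,:,::-1];b=snapshot('side')[:,:,::-1]
b=cv2.resize(b[260:360,255:388],(400,300));a=cv2.resize(a,(400,300))
cv2.imwrite('pics/w3.png',np.hstack([a,b]))"
```

```text
pos [450.4 156.8 148.1] [179.98   0.   110.51] t 7.45 j6 -7.5
shift [-13.237  -1.227  -2.73 ] turn [0.005 0.    0.111]
```

View pics/w3.png

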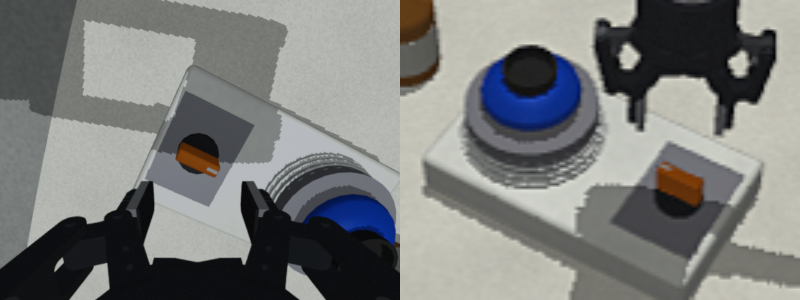

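The knob has sprung back, with the bar along the mixer's x axis again. I move over the rack.

Request:
apply_moves([
  [-0.5,-0.1,-0.4,0,0,0,0.65],
  [-0.95,-0.1,-0.5,0,0,0,0.65],
  [-0.95,-0.1,-0.5,0,0,0,0.65],
  [-0.95,-0.1,-0.5,0,0,0,0.65],
  [-0.95,-0.1,-0.5,0,0,0,0.65],
  [-0.95,-0.1,-0.5,0,0,0,0.65],
  [-0.95,-0.1,0,0,0,0,0.65],
  [-0.95,-0.1,0,0,0,0,0.65],
])

```text
time: 8.55
tool_pos: [502.6, -54.3, 233.3]
tcp_rot: [-180.0, -0.0, 110.5]
ft_force: [-0.3, 0.5, 0.5]
finger_gap: 55.3
grip_force: 0.0
```

Request:
apply_moves([
  [-0.95,-0.1,0,0,0,0,0.65],
  [-0.95,-0.1,0,0,0,0,0.65],
  [-0.95,-0.1,0,0,0,0,0.65],
  [-0.95,-0.1,0,0,0,0,0.65],
  [-0.95,-0.1,0,0,0,0,0.65],
  [-0.95,0,0,0,0,0,0.65],
  [-0.95,0,0,0,0,0,0.65],
  [-0.6,0,0,0,0,0,0.65],
])

```text
time: 9.55
tool_pos: [564.2, -263.6, 232.7]
tcp_rot: [-179.9, -0.1, 110.4]
ft_force: [1.1, 0.5, -0.5]
finger_gap: 55.5
grip_force: 0.0
```

```bash
python3 -c "
from h import *
plan([555,-228,200],110)
plan([555,-228,200],110)
cv2.imwrite('pics/w4.png',snapshot('wrist')[:,:,::-1])
print(proj(cam('wrist'),[[555,-228,100],[477,-192,100],[518,-303,100]]).round())"
```

```text
pos [ 564.2 -263.6  232.7] [-1.7991e+02 -6.0000e-02  1.1045e+02] t 9.55 j6 -50.2
shift [1.217 0.127 1.09 ] turn [-0.019 -0.013  0.097]
pos [ 564.2 -263.6  232.7] [-1.7991e+02 -6.0000e-02  1.1045e+02] t 9.55 j6 -50.2
shift [1.217 0.127 1.09 ] turn [-0.019 -0.013  0.097]
[[323. 176.]
 [228.  80.]
 [238. 256.]]
```

View pics/w4.png

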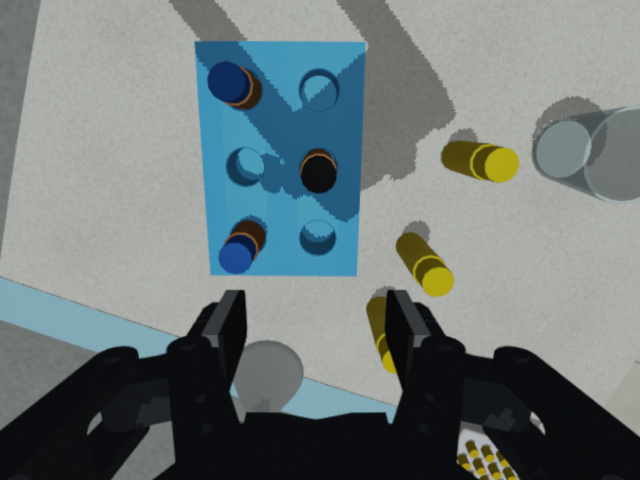

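Black cap centre at (319,173). The rack is square to the tool, and the nearest yellow vial tops are at (497,163) and (437,280).

```bash
python3 -c "
from h import *
im=cv2.imread('pics/w4.png');C=cam('wrist')
m=(im.max(2)<45).astype(np.uint8);n,l,s,c=cv2.connectedComponentsWithStats(m)
k=l[172,319];print(s[k],c[k])
T=R.from_euler('xyz',sense()['tcp_rot'],degrees=True)
b=atz(C,c[k],99)
print('black',b.round(1))
for p,z in [((497,163),95),((437,280),95),((232,83),100),((237,257),100),((318,173),100)]:
  q=atz(C,p,z);print(q.round(1),'rel tool',T.inv().apply(q-b).round(1))
plan([b[0],b[1],64],110)"
```

```text
[301 156  35  37 995] [318.20502513 174.1839196 ]
black [ 551.9 -228.2   99. ]
[ 664.9 -178.2   95. ] rel tool [  7.5 123.4   3.8]
[ 663.  -271.3   95. ] rel tool [-79.1  89.1   3.8]
[ 479.8 -192.8  100. ] rel tool [ 58.4 -55.2  -0.9]
[ 517.7 -304.   100. ] rel tool [-59.1 -58.5  -0.9]
[ 551.4 -227.4  100. ] rel tool [ 0.9 -0.1 -1. ]
pos [ 564.4 -265.1  232.6] [-179.91   -0.    110.4 ] t 9.6 j6 -50.2
shift [1.297 0.046 5.619] turn [-0.02  -0.001  0.086]
```

Request:
apply_moves([
  [0.32,0.025,0.3,0,0,0.04,0.65],
  [0.32,0.025,0.8,0,0,0.04,0.65],
  [0.32,0.025,0.9,0,0,0,0.65],
  [0.32,0.025,0.9,0,0,0,0.65],
  [0,0,0.4,0,0,0,0.65],
  [0,0,0,0,0,0,0.65],
])

```text
time: 10.35
tool_pos: [553.8, -223.6, 133.3]
tcp_rot: [-179.9, -0.1, 110.2]
ft_force: [1.1, 0.7, 0.2]
finger_gap: 55.6
grip_force: 0.0
```

```bash
python3 -c "
from h import *
plan([553.5,-228,64],110)
cv2.imwrite('pics/w5.png',snapshot('wrist')[:,:,::-1])
C=cam('wrist');print(proj(C,[[553.5,-228,100]]).round())
im=cv2.imread('pics/w5.png')
m=(im.max(2)<45).astype(np.uint8);m[:, :250]=0;m[:,385:]=0;m[400:]=0;n,l,s,c=cv2.connectedComponentsWithStats(m)
for k in range(1,n):
  if s[k][4]>300:print(s[k],c[k].round(),atz(C,c[k],99).round(1))
"
```

```text
pos [ 553.8 -223.6  133.3] [-1.7991e+02 -9.0000e-02  1.1018e+02] t 10.35 j6 -47.1
shift [-0.137 -0.055  2.31 ] turn [-0.02  -0.02   0.039]
[[312. 291.]]
[ 285  253   51   61 2519] [311. 283.] [ 551.9 -224.7   99. ]
```

Request:
apply_moves([
  [-0.12,-0.06,0.6,0,0,0,0.65],
  [0,0,0.8,0,0,0,0.65],
  [0,0,0.6,0,0,0,0.65],
  [0,0,0.3,0,0,0,0.65],
  [0,0,0,0,0,0,0.65],
  [0,0,0,0,0,0,0],
  [0,0,0,0,0,0,0],
  [0,0,0,0,0,0,0],
], grip_force=30)

```text
time: 11.4
tool_pos: [554.9, -228.7, 66.4]
tcp_rot: [179.9, 0.1, 110.1]
ft_force: [-0.6, 0.0, 3.6]
finger_gap: 26.9
grip_force: 30.3
```

Request:
apply_moves([
  [0,0,0,0,0,0,0],
  [0,0,0,0,0,0,0],
], grip_force=60)

```text
time: 11.65
tool_pos: [555.0, -228.8, 66.5]
tcp_rot: [179.9, 0.1, 110.1]
ft_force: [-0.9, 0.1, 5.6]
finger_gap: 26.0
grip_force: 58.7
```

```bash
python3 -c "
from h import *
print(sense()['ft_force'],sense()['wrist_torque'])
plan([553.5,-228,190],110)"
```

```text
[-0.8897115   0.12941367  5.57608081] [0.02376688 0.09847011 0.0047693 ]
pos [ 555.  -228.8   66.5] [1.7993e+02 8.0000e-02 1.1014e+02] t 11.65 j6 -47.4
shift [ 0.036 -0.031 -4.117] turn [0.016 0.018 0.032]
```

Request:
apply_moves([
  [0,0,-0.3,0,0,0,0],
  [0,0,-0.5,0,0,0,0],
  [0,0,-0.8,0,0,0,0],
  [0,0,-0.9,0,0,0,0],
  [0,0,-0.9,0,0,0,0],
  [0,0,-0.9,0,0,0,0],
  [0,0,-0.7,0,0,0,0],
  [0,0,-0.3,0,0,0,0],
])

```text
time: 12.65
tool_pos: [554.8, -228.7, 226.4]
tcp_rot: [179.9, 0.1, 110.1]
ft_force: [-0.7, 0.2, -1.1]
finger_gap: 26.0
grip_force: 58.9
```

```bash
python3 -c "
from h import *
print(sense()['ft_force'],sense()['wrist_torque'],sense()['finger_gap'])
plan([595,144,222],110)"
```

```text
[-0.72448939  0.20848093 -1.13259021] [0.01579905 0.02457642 0.01538081] 26.02923388904069
pos [ 554.8 -228.7  226.4] [1.7990e+02 1.1000e-01 1.1015e+02] t 12.65 j6 -47.4
shift [11.202  5.536  0.136] turn [0.022 0.023 0.032]
```

Request:
apply_moves([
  [0.4,0.2,0,0,0,0,0],
  [0.8,0.4,0,0,0,0,0],
  [0.9,0.5,0,0,0,0,0],
  [0.9,0.5,0,0,0,0,0],
  [0.9,0.5,0,0,0,0,0],
  [0.9,0.5,0,0,0,0,0],
  [0.9,0.5,0,0,0,0,0],
  [0.9,0.5,0,0,0,0,0],
])

```text
time: 13.65
tool_pos: [586.4, -3.3, 222.4]
tcp_rot: [-179.9, -0.1, 110.2]
ft_force: [0.4, -0.5, -0.3]
finger_gap: 26.0
grip_force: 58.9
```

Request:
apply_moves([
  [0.9,0.5,0,0,0,0,0],
  [0.9,0.5,0,0,0,0,0],
  [0.8,0.5,0,0,0,0,0],
  [0.5,0.4,0,0,0,0,0],
  [0.2,0,0,0,0,0,0],
  [0,0,0,0,0,0,0],
])

```text
time: 14.4
tool_pos: [606.4, 107.2, 223.8]
tcp_rot: [-179.9, 0.0, 110.2]
ft_force: [0.5, -0.2, -0.8]
finger_gap: 26.5
grip_force: 59.0
```

```bash
python3 -c "
from h import *
plan([595,144,222],110)
cv2.imwrite('pics/w6.png',snapshot('wrist')[:,:,::-1])
print(proj(cam('wrist'),[[595,144,131]]).round())"
```

```text
pos [606.4 107.2 223.8] [-179.94    0.    110.16] t 14.4 j6 -14.9
shift [1.283 0.066 0.061] turn [-0.012  0.001  0.036]
[[320. 182.]]
```

View pics/w6.png

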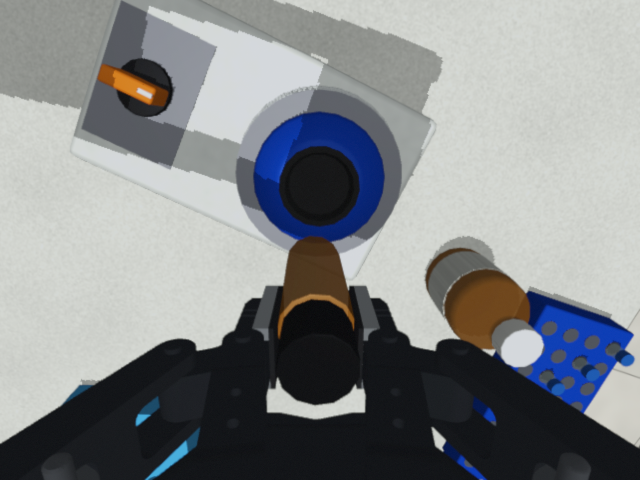

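The wrist view shows the cup rim centred at about (318.5,187), and the held vial upright with its base tip at row 238 and centre column about 316.

```bash
python3 -c "
from h import *
im=cv2.imread('pics/w6.png');C=cam('wrist');st=sense()
m=(im.max(2)<50).astype(np.uint8);m[240:]=0;m[:130]=0;n,l,s,c=cv2.connectedComponentsWithStats(m)
k=l[187,300];print(s[k],c[k])
print('cup',atz(C,(s[k][0]+(s[k][2]-1)/2,s[k][1]+(s[k][3]-1)/2),131).round(1),atz(C,(318.5,187),131).round(1))
T=R.from_euler('xyz',st['tcp_rot'],degrees=True)
for dz in(61.5,-10,-33.5):
  a=np.arange(0,360,45);q=proj(C,st['tool_pos']+T.apply(np.c_[14*np.cos(np.radians(a)),14*np.sin(np.radians(a)),a*0+dz]));print(dz,q.min(0).round(),q.max(0).round())
"
```

```text
[ 280  147   79   79 4927] [318.87172722 185.72559367]
cup [595.2 141.9 131. ] [595.2 141.2 131. ]
61.5 [290. 239.] [343. 289.]
-10 [277. 299.] [357. 371.]
-33.5 [269. 336.] [365. 418.]
```

Request:
apply_moves([
  [0.4,0.02,0,0,0,0,0],
  [0.4,0.02,0,0,0,0,0],
  [0.3,0.02,0,0,0,0,0],
  [0.12,0,0,0,0,0,0],
  [0,0,0.2,0,0,0,0],
  [0,0,0.3,0,0,0,0],
  [0,0,0,0,0,0,0],
])

```text
time: 15.32
tool_pos: [595.1, 141.8, 207.5]
tcp_rot: [-179.8, -0.0, 110.1]
ft_force: [-0.0, -0.6, -0.6]
finger_gap: 26.0
grip_force: 58.9
```

```bash
python3 -c "
from h import *
plan([595.5,142.3,188],110);print(sense()['ft_force'])
a=snapshot('scene')[:,:,::-1];b=snapshot('side')[:,:,::-1]
f=lambda i,x,y:cv2.resize(i[y:y+100,x:x+100],(400,400),interpolation=cv2.INTER_CUBIC)
cv2.imwrite('pics/c2.png',np.hstack([f(a,350,150),f(b,250,220)]))"
```

```text
pos [595.1 141.8 207.5] [-1.7985e+02 -3.0000e-02  1.1012e+02] t 15.32 j6 -11.5
shift [0.011 0.019 0.65 ] turn [-0.033 -0.006  0.027]
[-0.01597309 -0.55172737 -0.6356794 ]
```

View pics/c2.png

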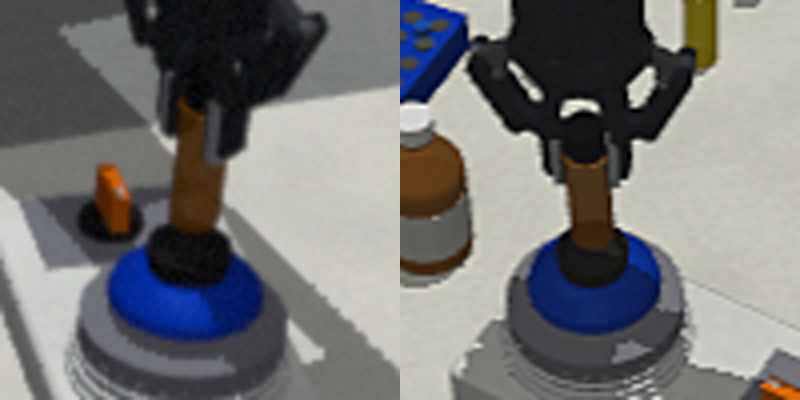

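Both views show the vial just above the cup and centred. I lower it in steps while watching force.

Request:
apply_moves([
  [0,0,0.2,0,0,0,0],
  [0,0,0.25,0,0,0,0],
  [0,0,0.2,0,0,0,0],
  [0,0,0,0,0,0,0],
])

```text
time: 15.92
tool_pos: [595.4, 142.1, 188.7]
tcp_rot: [-179.9, -0.0, 110.1]
ft_force: [0.0, 0.5, -0.4]
finger_gap: 25.8
grip_force: 58.9
```

Request:
apply_moves([
  [0,0,0.1,0,0,0,0],
  [0,0,0.1,0,0,0,0],
  [0,0,0,0,0,0,0],
])

```text
time: 16.3
tool_pos: [595.8, 142.2, 183.5]
tcp_rot: [-180.0, -0.0, 110.1]
ft_force: [-0.5, 1.1, -1.6]
finger_gap: 26.7
grip_force: 58.9
```

Request:
apply_moves([
  [0,0,0.1,0,0,0,0],
  [0,0,0,0,0,0,0],
])

```text
time: 16.55
tool_pos: [596.1, 142.3, 180.9]
tcp_rot: [180.0, 0.0, 110.1]
ft_force: [0.1, -0.5, 1.2]
finger_gap: 26.4
grip_force: 59.0
```

Request:
apply_moves([
  [0,0,0.1,0,0,0,0],
  [0,0,0,0,0,0,0],
])

```text
time: 16.8
tool_pos: [596.2, 142.3, 178.0]
tcp_rot: [180.0, 0.0, 110.1]
ft_force: [0.2, 0.0, 3.2]
finger_gap: 26.5
grip_force: 59.3
```

Request:
apply_moves([
  [0,0,0.1,0,0,0,0],
  [0,0,0,0,0,0,0],
  [0,0,0,0,0,0,0],
])

```text
time: 17.18
tool_pos: [596.2, 142.3, 175.1]
tcp_rot: [180.0, 0.0, 110.1]
ft_force: [0.4, -0.4, 4.3]
finger_gap: 26.2
grip_force: 59.5
```

```bash
python3 -c "
from h import *
F=[]
for i in range(8): snapshot('side'); s=sense();F.append([*s['ft_force'],*s['tool_pos']])
print(np.mean(F,0).round(2),np.std(F,0).round(2),s['wrist_torque'],s['tcp_rot'])"
```

```text
[6.9000e-01 1.2000e-01 4.7000e+00 5.9616e+02 1.4229e+02 1.7505e+02] [0.6  0.17 0.62 0.01 0.01 0.06] [ 0.12653381 -0.35148965 -0.01373281] [1.79965602e+02 6.66822643e-03 1.10144657e+02]
```

```bash
python3 -c "
from h import *
for n in('scene','side'):
  a=cv2.imread(f'pics/{n}0.png').astype(np.float32); b=np.mean([snapshot(n)[:,:,::-1] for _ in range(6)],0).astype(np.float32)
  C=cam(n); p=proj(C,[[595.5,142.3,110],[595.5,142.3,104]]); print(n,'px per 6mm',(p[1]-p[0]).round(2))
  # blue-dome mask centroid / lower boundary via blueness
  f=lambda i:np.clip(i[:,:,0]-i[:,:,2]-40,0,60)
  x,y=p[0].astype(int)
  for w in(0,):
    A=f(a)[y-12:y+30,x-35:x+35];B=f(b)[y-12:y+30,x-35:x+35]
    # lower boundary per column: count of blue-ness below row of interest
    cols=slice(20,50); print('edge shift',[(float((B[12:,c].sum()-A[12:,c].sum())/60)).__round__(2) for c in range(20,50,3)])
  F=sense()['ft_force']
print(F)"
```

```text
scene px per 6mm [-0.23  2.22]
edge shift [2.51, 2.59, 0.02, -0.14, -0.05, -0.23, -0.09, -0.64, -0.69, 0.28]
side px per 6mm [0.09 1.55]
edge shift [-2.83, -2.36, -1.92, -2.08, -1.72, -1.48, -2.33, -3.33, -3.2, -2.97]
[3.16987874 0.20114301 3.3801468 ]
```

```bash
python3 -c "
from h import *
F=[]
for i in range(25): snapshot('side'); s=sense();F.append([*s['ft_force'],s['tool_pos'][2]])
print(np.mean(F,0).round(2),np.std(F,0).round(2),s['time'])"
```

```text
[  2.73   0.77   4.74 174.83] [0.5  0.46 0.54 0.04] 19.425
```

Request:
apply_moves([
  [0,0,0.02,0,0,0,0],
  [0,0,0,0,0,0,0],
  [0,0,0,0,0,0,0],
  [0,0,0,0,0,0,0],
])

```text
time: 19.92
tool_pos: [595.9, 142.2, 174.2]
tcp_rot: [-180.0, 0.0, 110.1]
ft_force: [3.1, 0.5, 5.0]
finger_gap: 26.4
grip_force: 59.4
```

```bash
python3 -c "
from h import *
F=[]
for i in range(16): a=snapshot('side'); s=sense();F.append([*s['ft_force'],s['tool_pos'][2]])
print(np.mean(F,0).round(2),s['time'],s['finger_gap'],s['grip_force'])
b=snapshot('scene')
f=lambda i,x,y:cv2.resize(i[y:y+100,x:x+100,::-1],(400,400),interpolation=cv2.INTER_CUBIC)
cv2.imwrite('pics/c3.png',np.hstack([f(b,350,150),f(a,250,220)]))"
```

```text
[  2.58   0.78   4.85 174.22] 20.725 26.395457879366532 59.4261360168457
```

View pics/c3.png

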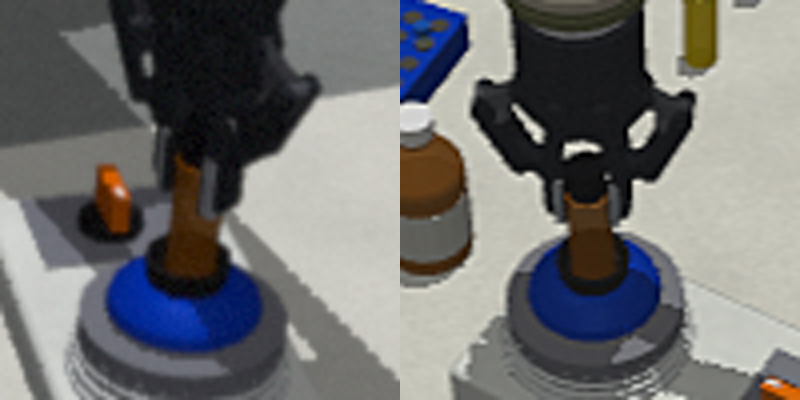

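The vial stands upright in the cup, and the head has sunk visibly. I'll measure the sink from the cup/dome edge as a cross-check.

```bash
python3 -c "
from h import *
for n in('scene','side'):
  a=cv2.imread(f'pics/{n}0.png').astype(np.float32); b=np.mean([snapshot(n)[:,:,::-1] for _ in range(6)],0).astype(np.float32)
  C=cam(n); p=proj(C,[[595.5,142.3,120],[595.5,142.3,114]]); s=(p[1]-p[0])[1]
  x,y=p[0].astype(int); f=lambda i,c:i[y-4:y+22,c,0]-i[y-4:y+22,c,2]
  def edge(i,c):
    v=f(i,c); h=60.
    for k in range(len(v)-1):
      if v[k]<h<=v[k+1]: return y-4+k+(h-v[k])/(v[k+1]-v[k])
    return np.nan
  def low(i,c):
    v=f(i,c); k=np.nonzero(v>60)[0]
    if len(k)==0 or k[-1]+1>=len(v): return np.nan
    k=k[-1]; return y-4+k+(v[k]-60)/(v[k]-v[k+1])
  cs=range(x-7,x+8,2)
  for g in(edge,low):
    d=np.array([g(b,c)-g(a,c) for c in cs]); print(n,g.__name__,d.round(2),'mm',(np.nanmedian(d)/s*6).round(2))
"
```

```text
scene edge [2.4  2.84 2.86 2.46 2.95 3.09 3.24 2.7 ] mm 7.63
scene low [nan nan nan nan nan nan nan nan] mm nan
side edge [1.52 1.86 1.89 1.76 1.81 2.21 1.74 1.69] mm 6.8
side low [2.04 2.05 1.91 1.86 1.85 2.01 1.53 1.89] mm 7.25<string>:18: RuntimeWarning: All-NaN slice encountered
```

Request:
apply_moves([
  [0,0,-0.03,0,0,0,0],
  [0,0,0,0,0,0,0],
  [0,0,0,0,0,0,0],
  [0,0,0,0,0,0,0],
])

```text
time: 21.88
tool_pos: [595.9, 142.2, 175.0]
tcp_rot: [-180.0, -0.0, 110.1]
ft_force: [2.5, 0.3, 4.6]
finger_gap: 26.4
grip_force: 59.4
```

```bash
python3 -c "
from h import *
s=sense();print(s['ft_force'],s['tool_pos'],s['time']);print(hand_in())"
```

```text
[2.53993288 0.28857604 4.55017224] [595.85345079 142.23249494 175.01125267] 21.875
the job is handed in; nothing more can be done
None
```

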